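# Find and draw the unlocked bar of the parcel case

### The job

Only one of the two red-ringed locking bars of the grey parcel case has been unlocked, and it does not show which: find by feel the one that draws. Draw it straight out of its sleeve, keeping it in line until its tail is clear, never forcing a bar or letting it fall, then lay it down in the blue tray and let go of it. The locked bar stays in its sleeve; leave the loupe and the tweezers where they lie.

Things in the scene. Friction and masses are not known exactly. Their poses are not given: they have to be found in the camera images.
- case: Grey steel case, 200 x 200 x 70 mm (x, y, z), fixed; origin at the centre of its underside. On its lid two aluminium sleeves, 44 mm wide, 70 mm long, 106 mm high over the table, at x = -55 and +55, each with a level square bore 16 x 16 mm along y, bore floor 80 mm up. A spring plunger in each presses down on the bar with 5 N. A blue lock housing (108 mm high) hides the tails.
- bar_near: Locking bar, 198 mm, 0.2 to 0.3 kg; origin on its axis at the shoulder of shank and head. Steel shank 14 x 14 mm to y = +125 (tail); red head 22 x 22 mm to y = -12; flat red pull ring of 10 mm round bar in its xy plane to y = -73, 78 mm wide, opening y -15 to -62, 56 mm wide. At first level, axis 87 mm up, head 2 to 10 mm off the mouth: no room to grasp the shank. Sleeve at x = -55.
- mouth_near (a point): Centre of bar_near's sleeve mouth on the resting bar's axis, case frame (-55, -105, 87) mm. The bar draws to the case's -y with about 5 to 12 N if unlocked; if locked it stops hard after 5 to 15 mm.
- near_ring (a point): Middle of that bar's ring opening, bar frame (0, -40, 0) mm.
- near_middle (a point): Point on that bar's shank near its centre of mass, bar frame (0, 35, 0) mm.
- near_tail (a point): Centre of that bar's tail end, bar frame (0, 125, 0) mm. The shank's top has a notch 7 mm deep from y = 79 to 104.
- bar_far: Locking bar, 198 mm, 0.2 to 0.3 kg; origin on its axis at the shoulder of shank and head. Steel shank 14 x 14 mm to y = +125 (tail); red head 22 x 22 mm to y = -12; flat red pull ring of 10 mm round bar in its xy plane to y = -73, 78 mm wide, opening y -15 to -62, 56 mm wide. At first level, axis 87 mm up, head 2 to 10 mm off the mouth: no room to grasp the shank. Sleeve at x = +55.
- mouth_far (a point): Centre of bar_far's sleeve mouth on the resting bar's axis, case frame (+55, -105, 87) mm. The bar draws to the case's -y with about 5 to 12 N if unlocked; if locked it stops hard after 5 to 15 mm.
- far_ring (a point): Middle of that bar's ring opening, bar frame (0, -40, 0) mm.
- far_middle (a point): Point on that bar's shank near its centre of mass, bar frame (0, 35, 0) mm.
- far_tail (a point): Centre of that bar's tail end, bar frame (0, 125, 0) mm. The shank's top has a notch 7 mm deep from y = 79 to 104.
- tray: Open blue plastic tray, 135 x 260 x 24 mm (x, y, z), walls and floor 4 mm thick, fixed; origin at the centre of its underside, long side along its y.
- scale: White bench scale, 135 x 200 x 42 mm, with a round steel pan, fixed; stands beside the tray, its place and the tray's may be swapped.
- loupe: Small black and steel folding loupe, 75 x 32 x 22 mm, loose, origin under the lens; must stay where it is.
- tweezers: Steel tweezers 137 mm long along x, lying on the table, loose; must stay where they are.

How it is judged:
On the way, in this order (a step that is already met when the one before it is completed fails the run):
1. the unlocked bar is drawn part way (tail 20 to 80 mm inside the mouth) and in line with the bore (((y of near_tail in the frame of mouth_near between 0.02 and 0.08 m and angle between the y axis of bar_near and the y axis of case, either way round below 0.08 rad) or (y of far_tail in the frame of mouth_far between 0.02 and 0.08 m and angle between the y axis of bar_far and the y axis of case, either way round below 0.08 rad))), for 0.1 s.
2. the tail comes clear of the mouth (up to 30 mm off it), the bar still in line within 7 degrees and the tail within 15 mm of the bore's line (((y of near_tail in the frame of mouth_near between -0.03 and -0.002 m and x of near_tail in the frame of mouth_near between -0.015 and 0.015 m and z of near_tail in the frame of mouth_near between -0.015 and 0.015 m and angle between the y axis of bar_near and the y axis of case, either way round below 0.12 rad) or (y of far_tail in the frame of mouth_far between -0.03 and -0.002 m and x of far_tail in the frame of mouth_far between -0.015 and 0.015 m and z of far_tail in the frame of mouth_far between -0.015 and 0.015 m and angle between the y axis of bar_far and the y axis of case, either way round below 0.12 rad))), for 0.05 s.
At the end, for the whole second after the job is handed in: The unlocked bar lies flat inside the tray, released and at rest: its middle within 50 mm across and 100 mm along of the tray's centre, tail and ring centre both lower than the tray's rim (24 mm); the locked bar is still in its sleeve, its tail over 90 mm inside the mouth (((x of near_middle in the frame of tray between -0.05 and 0.05 m and y of near_middle in the frame of tray between -0.1 and 0.1 m and height (world z) of each of near_tail, near_ring below 0.024 m and contact force between bar_near and tray above 0.5 N and linear speed of bar_near below 0.02 m/s and contact force between bar_near and the fingers below 0.1 N and y of far_tail in the frame of mouth_far above 0.09 m) or (x of far_middle in the frame of tray between -0.05 and 0.05 m and y of far_middle in the frame of tray between -0.1 and 0.1 m and height (world z) of each of far_tail, far_ring below 0.024 m and contact force between bar_far and tray above 0.5 N and linear speed of bar_far below 0.02 m/s and contact force between bar_far and the fingers below 0.1 N and y of near_tail in the frame of mouth_near above 0.09 m))); the robot touches nothing.
It fails at once if a bar is forced: more than 40 N between bar and case (contact force between any of bar_near, bar_far and case above 40 N).
It fails at once if the bar falls: it lies lower than 30 mm outside the tray (its middle over 120 mm from the tray's centre) ((height (world z) of near_middle below 0.03 m and horizontal distance between near_middle and tray above 0.12 m) or (height (world z) of far_middle below 0.03 m and horizontal distance between far_middle and tray above 0.12 m)).
It fails at once if the bar is dropped or thrown (linear speed of any of bar_near, bar_far above 0.9 m/s).
It fails at once if the loupe or the tweezers are shifted by more than 30 mm (distance of any of loupe, tweezers from where it was at the start of the episode above 0.03 m).
It also fails if it takes over 72 s, if anything falls off the work surface, if the arm or the gripper's body presses on something with over 40 N, if the wrist force passes 120 N, or if a joint passes its speed limit or range.

### The arm

A 6-joint arm with a two-finger parallel gripper is mounted at the origin on the work surface. World frame = base frame: x ahead of the robot, y to its left, z up, the work surface at z = 0. Lengths are in m, angles in rad, forces in N, time in s.
With the tool pointing down it reaches from about 0.375 to 0.9 m from the base axis. Payload 3.1 kg.
Tool frame: the origin (TCP) lies at the centre of the arm's flange, where the gripper is bolted on; the fingertips stand 182 mm ahead of it and the grasp point (between the pads) lies 164 mm ahead of it; z points along the fingers, y is the line along which they close (so a half turn about z gives the same grasp; the last joint's range is limited). The gripper opens to 87 mm and grips with 3 to 60 N. Pads are 19 mm wide; open, the fingers measure 117 mm over their backs; the gripper's body (75 mm by 190 mm) begins 51 mm behind the grasp point.
Start: joints at [0.922, 0.527, 1.433, -0, 1.181, -0.178], TCP at [0.283, 0.557, 0.405] pointing down, gripper open.
Joint ranges: [-3.08, 3.08], [-0.75, 2.2], [0.22, 2.44], [-1.43, 4.57], [0, 2.65], [-2.85, 2.85]. Speed limits (rad/s): [2.79, 2.79, 3.14, 3.14, 3.14, 3.14].

### API

Orientations are given as a unit quaternion [x, y, z, w].
In Python, from rig import * gives the robot as it stands.
- The arm moves only by the tool move_arm, never from a script. Its argument "commands" is a list that holds one entry, the list of rows, each a list of 6 numbers: the shift along the tool's x, y, z in units of 40 mm (1.0 is 40 mm), then the turn, a rotation vector about the tool's x, y, z in rad. A call has 1 to 12 rows; each row is the pose to reach, as a shift and turn from the pose commanded when the call began, along the tool's axes at that moment; what a row does not reach only later rows make up. A row lasts 1/8 s, in which the tool goes at most 62.5 mm and 10.7 degrees, less where a joint would pass 70% of its speed; a pose out of reach is approached as far as the arm can. A call with a gripper value outside its range is refused whole. "claw" is the closure, from -1 (fully open) to 1 (shut), so that 0 is half open, set as the call begins (left out, the last holds). The fingers move at their own pace and stop on an object; "squeeze" is the grip in N (left out, the last holds). Time passes only in rows, so rows that repeat a pose let the fingers close. It gives the time, the measured TCP pose, the force, the opening and the grip force at its end, in the units of the state.
- get_obs(): the state, without advancing time (a new reading comes with each control period).
- camera(name): name is "scene" or "top" or "wrist"; returns a dict with "pixels" (400x640x3 uint8, blue, green, red), "range_z" (400x640 float32, m along the optical axis (not along the pixel's ray), 0 where there is no reading), "camera_matrix" (3x3 intrinsics, pixels), "extrinsics" (4x4, takes a point from world to camera coordinates). Camera axes: x right, y up, looking along -z (the intrinsics and any distortion apply to the point x, -y, -z); pixel columns grow to the right and rows downward; lengths in m; the calibration is good to about 2 mm. A picture is of the moment at which its call begins.
- hand_in(): hands the job in; it is judged then, once.
The state is a dict: "time": time; "q": joint angles; "joint_velocities": joint speeds; "joint_torque": joint torques, N m; "position": TCP position; "tool_rot": TCP orientation; "ft_force": force on the tool from outside, world axes, zero at the start; "moment": the same for the moment, N m; "grip_width": finger opening in m; "grip_force": force on a finger pad.
Only numpy, scipy, OpenCV 4.12 (cv2) and the standard library are available. Lean on these libraries where they do the work, as an engineer would, in place of code of your own. Each camera call takes 0.05 s, during which the arm holds its last target. There are 200 camera calls.

## Working session

There is one attempt and no reset: what is moved stays moved. The work goes in short steps, Python scripts to look and compute and a tool call to move; the robot and the scene stay as the last step left them, time stands still between calls to the robot, and variables do not carry over. Pictures are saved under pics/ and viewed, at most 10 in all, crops included, and the job is handed in when it is done.

Besides the shell and the picture viewer there is one more tool, called after "Call:" as name([rows], argument=value, ...), one row to a line, values as JSON. move_arm: Moves the arm, as the interface text tells. Its arguments: {"type":"object","properties":{"commands":{"type":"array","items":{"type":"array","items":{"type":"array","items":{"type":"number"}}}},"claw":{"type":"number"},"squeeze":{"type":"number"}},"required":["commands"]}

```bash
ls; mkdir -p pics; cat > h.py <<'E'
from rig import *
import numpy as np, cv2
def cloud(c):
    K=np.array(c["camera_matrix"]);E=np.array(c["extrinsics"]);z=c["range_z"]
    v,u=np.mgrid[0:z.shape[0],0:z.shape[1]]
    P=np.stack([(u-K[0,2])/K[0,0]*z,-(v-K[1,2])/K[1,1]*z,-z],-1)
    W=(P-E[:3,3])@E[:3,:3]
    W[z==0]=np.nan
    return W
E
python3 - <<'E'
from h import *
for n in("scene","top"):
    c=camera(n);cv2.imwrite(f"pics/{n}.png",c["pixels"]);np.savez(n,**c)
    print(n,np.linalg.inv(c["extrinsics"]).round(3).tolist(),(c["range_z"]>0).mean())
print(get_obs())
E
```

```text
pics
scene [[0.577, -0.663, 0.477, 1.0], [0.817, 0.47, -0.334, -0.296], [-0.003, 0.582, 0.813, 0.798], [0.0, 0.0, 0.0, 1.0]] 0.99592578125
top [[-0.026, 0.982, -0.187, 0.367], [-1.0, -0.029, -0.013, -0.011], [-0.018, 0.186, 0.982, 1.186], [0.0, 0.0, 0.0, 1.0]] 0.99594140625
{'time': 0.1, 'q': array([ 9.22494807e-01,  5.28369567e-01,  1.43374942e+00, -1.90587876e-05,
        1.18136661e+00, -1.78484611e-01]), 'joint_velocities': array([ 0.0021871 , -0.00154643, -0.00467684,  0.00068857,  0.00061528,
        0.00037727]), 'joint_torque': array([-4.77244175e-04, -4.40989387e+01, -1.77149445e+01,  6.34966604e-02,
        5.34054113e-02, -1.35548643e-05]), 'position': array([0.28273705, 0.55705847, 0.40387925]), 'tool_rot': array([ 2.32750324e-01,  9.72536061e-01, -8.70286780e-04, -3.72146675e-04]), 'ft_force': array([ 0.06722028,  0.2472474 , -0.22161677]), 'moment': array([ 0.04020057, -0.02756468,  0.05138176]), 'grip_force': 0.0, 'grip_width': 0.08707513467862951}
```

View pics/top.png

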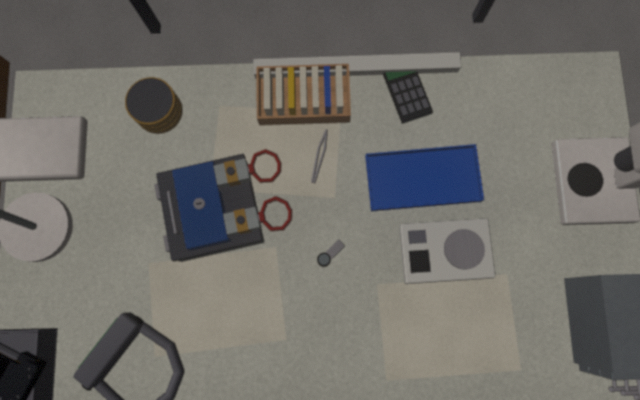

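View pics/scene.png

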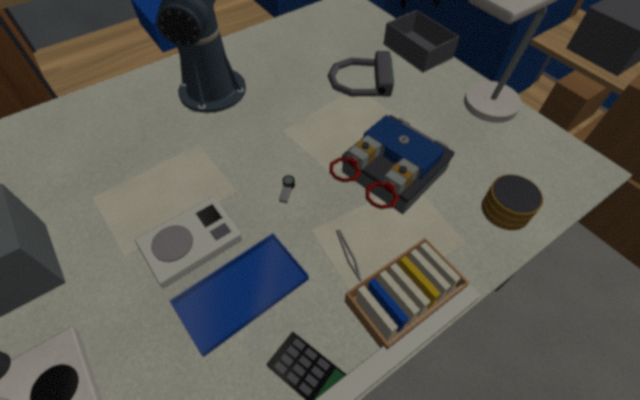

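```bash
python3 - <<'E'
from h import *
for n in("top","scene"):
    c=np.load(n+".npz");W=cloud(c);h=cv2.cvtColor(c["pixels"],cv2.COLOR_BGR2HSV)
    H,S,V=h[...,0].astype(int),h[...,1],h[...,2]
    red=((H<8)|(H>172))&(S>120)&(V>60); blue=(H>95)&(H<130)&(S>100)&(V>40)
    for name,m in(("red",red),("blue",blue)):
        k,l,st,ce=cv2.connectedComponentsWithStats(m.astype(np.uint8))
        for i in range(1,k):
            if st[i,4]<120: continue
            p=W[l==i];p=p[~np.isnan(p[:,0])]
            r=cv2.minAreaRect((p[:,:2]*1000).astype(np.float32))
            print(n,name,ce[i].round(0),st[i].tolist(),"med",np.median(p,0).round(3),"zpct",np.percentile(p[:,2],[5,50,95]).round(3),"rect",np.round(r[0],1),np.round(r[1],1),round(r[2],2))
E
```

```text
top red [264. 166.] [249, 150, 31, 32, 196] med [0.657 0.123 0.092] zpct [0.088 0.092 0.1  ] rect [661.  117.7] [68.2 65.4] 48.78
top red [274. 214.] [259, 197, 32, 33, 224] med [0.549 0.101 0.093] zpct [0.089 0.093 0.099] rect [552.2  94.4] [65.6 70. ] 68.47
top blue [327.  86.] [324, 67, 6, 41, 196] med [ 0.852 -0.025  0.073] zpct [0.069 0.073 0.077] rect [849.8 -24.3] [11.6 97.9] 88.29
top blue [424. 177.] [366, 145, 117, 65, 6251] med [ 0.644 -0.247  0.005] zpct [0.    0.005 0.023] rect [ 640.9 -243.9] [133.6 258.8] 3.32
top blue [199. 205.] [173, 162, 55, 87, 3212] med [0.57  0.256 0.108] zpct [0.105 0.108 0.111] rect [573.6 261.2] [176.2 100.4] 11.34
scene red [346. 169.] [330, 157, 31, 24, 217] med [0.557 0.096 0.093] zpct [0.089 0.093 0.099] rect [551.6  99.8] [72.1 85.4] 22.33
scene red [382. 194.] [366, 181, 33, 27, 260] med [0.663 0.116 0.092] zpct [0.089 0.092 0.099] rect [660.2 116.8] [73.9 77.4] 18.3
scene blue [151.  20.] [131, 0, 46, 51, 911] med [-0.695  0.017 -0.076] zpct [-0.182 -0.076  0.239] rect [-396.4    5.9] [115.2 957.4] 82.91
scene blue [291.   5.] [277, 0,
[... 529 characters left out ...]
.35
scene blue [557.  68.] [545, 58, 28, 21, 324] med [ 0.226  1.939 -0.604] zpct [-0.648 -0.604 -0.564] rect [ 261.9 1862.3] [129.2 234. ] 20.15
scene blue [610. 100.] [603, 92, 15, 16, 131] med [ 0.559  1.941 -0.606] zpct [-0.646 -0.606 -0.565] rect [ 558.8 1938.9] [40.2 27.6] 10.67
scene blue [407. 144.] [365, 116, 80, 63, 2021] med [0.594 0.254 0.109] zpct [0.092 0.109 0.111] rect [571.3 271.4] [181.4 132.6] 12.2
scene blue [238. 293.] [171, 234, 137, 121, 7739] med [ 0.641 -0.257  0.006] zpct [0.003 0.006 0.024] rect [ 642.8 -247.4] [135.2 256.7] 3.31
scene blue [388. 303.] [369, 279, 39, 51, 665] med [ 0.855 -0.033  0.072] zpct [0.044 0.072 0.075] rect [851.1 -21.8] [ 30.3 100.1] 89.74
```

The top view shows the case (pixel 210,205), with the ring of the far bar at (264,166) and of the near bar at (274,214). It also shows the tray at (424,177), the tweezers at (320,155) and the loupe at (330,253). The scene view agrees. I'll move above the rings for a closer look.

Call:
move_arm([
  [[-12.2, -6.6, 0, 0, 0, -0.675], [-12.2, -6.6, 0, 0, 0, -0.675], [-12.2, -6.6, 0, 0, 0, -0.675], [-12.2, -6.6, 0, 0, 0, -0.675], [-12.2, -6.6, 0, 0, 0, -0.675], [-12.2, -6.6, 0, 0, 0, -0.675], [-12.2, -6.6, 0, 0, 0, -0.675], [-12.2, -6.6, 0, 0, 0, -0.675], [-12.2, -6.6, 0, 0, 0, -0.675], [-12.2, -6.6, 0, 0, 0, -0.675], [-12.2, -6.6, 0, 0, 0, -0.675], [-12.2, -6.6, 0, 0, 0, -0.675]],
], claw=0.2, squeeze=12)

```text
time: 1.6
position: [0.5975, 0.1022, 0.4044]
tool_rot: [-0.103, 0.995, 0.0, -0.001]
ft_force: [-0.9, 0.3, -0.6]
grip_width: 0.0348
grip_force: 0.0
```

```bash
cat >> h.py <<'E'
def reds(c,W,minn=120):
    h=cv2.cvtColor(c["pixels"],cv2.COLOR_BGR2HSV);H,S,V=h[...,0].astype(int),h[...,1],h[...,2]
    m=((H<8)|(H>172))&(S>120)&(V>50)
    k,l,st,ce=cv2.connectedComponentsWithStats(m.astype(np.uint8))
    return [(l==i,ce[i]) for i in range(1,k) if st[i,4]>minn]
E
python3 - <<'E'
from h import *
c=camera("wrist");cv2.imwrite("pics/w1.png",c["pixels"]);np.savez("w1",**c)
o=get_obs();print(o["time"],o["position"],o["tool_rot"],o["q"],o["grip_width"])
print(np.linalg.inv(c["extrinsics"]).round(3).tolist())
W=cloud(c)
for m,ce in reds(c,W):
    p=W[m];p=p[~np.isnan(p[:,0])];r=cv2.minAreaRect((p[:,:2]*1000).astype(np.float32))
    print(ce.round(),m.sum(),np.median(p,0).round(4),np.round(r[0],1),np.round(r[1],1),r[2])
E
```

```text
1.65 [0.59756854 0.1024297  0.40461973] [-1.03430929e-01  9.94636480e-01  1.97781182e-04 -5.25599406e-04] [-1.44157523e-02  5.02404171e-01  1.48119667e+00  2.93553329e-04
  1.15908229e+00 -1.79256221e+00] 0.03486138403334701
[[-0.205, -0.937, -0.281, 0.521], [0.979, -0.197, -0.059, 0.087], [0.0, -0.287, 0.958, 0.384], [0.0, 0.0, 0.0, 1.0]]
[319. 145.] 1816 [0.5488 0.0958 0.0914] [551.6  95. ] [75.3 71.4] 26.929597854614258
[317. 241.] 1088 [0.6442 0.1084 0.0914] [626.2 109.4] [124.2  62.8] 10.712657928466797
```

View pics/w1.png

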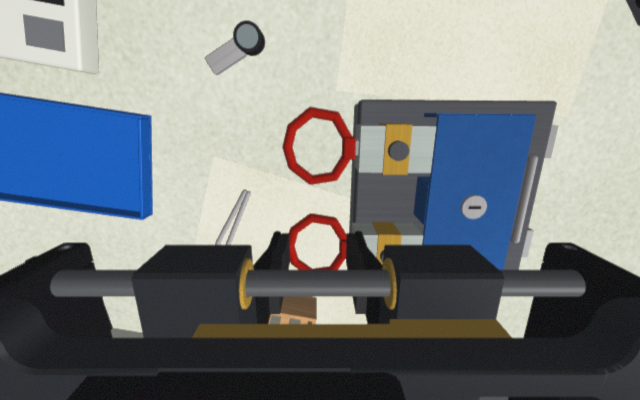

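The wrist view shows the near ring clear at (319,145), the far ring partly hidden at (317,241), and the case's front edge at column 358.

```bash
cat >> h.py <<'E'
def ray(c,uv,z):
    K=np.array(c["camera_matrix"]);T=np.linalg.inv(c["extrinsics"])
    uv=np.atleast_2d(uv).astype(float)
    d=np.c_[(uv[:,0]-K[0,2])/K[0,0],-(uv[:,1]-K[1,2])/K[1,1],-np.ones(len(uv))]@T[:3,:3].T
    return T[:3,3]+d*((z-T[2,3])/d[:,2])[:,None]
def holes(c,z=0.087,mina=100):
    out=[]
    for m,ce in reds(c,None):
        cs,h=cv2.findContours(m.astype(np.uint8),cv2.RETR_CCOMP,cv2.CHAIN_APPROX_NONE)
        for k,hh in zip(cs,h[0]):
            if cv2.contourArea(k)<mina: continue
            P=ray(c,k[:,0],z)[:,:2]*1000
            mm=cv2.moments(P.astype(np.float32).reshape(-1,1,2))
            out.append(("hole" if hh[3]>=0 else "outer",ce.round(),np.round([mm["m10"]/mm["m00"],mm["m01"]/mm["m00"],abs(mm["m00"])],1)))
    return out
E
python3 - <<'E'
from h import *
for n in("w1","top","scene"):
    c=np.load(n+".npz")
    for x in holes(c): print(n,*x)
c=np.load("w1.npz");W=cloud(c)
# front lid edge and left side edge
pts=[]
for v in list(range(104,124))+list(range(172,215)):
    r=W[v,340:420,2];i=np.argmax(r>0.05);pts.append(W[v,340+i+1])
pts=np.array(pts);print(pts[::12].round(4).tolist())
for sel in (pts,):
    l=cv2.fitLine((sel[:,:2]*1000).astype(np.float32),cv2.DIST_HUBER,0,.01,.01).ravel();print("front dir",np.degrees(np.arctan2(l[1],l[0])),l)
pts=[]
for u in range(375,545):
    r=W[80:130,u,2];i=np.argmax(r>0.05);pts.append(W[80+i+1,u])
pts=np.array(pts)
l=cv2.fitLine((pts[:,:2]*1000).astype(np.float32),cv2.DIST_HUBER,0,.01,.01).ravel();print("side dir",np.degrees(np.arctan2(l[1],l[0])),l)
for n in("top","scene"):
    c=np.load(n+".npz");W=cloud(c).reshape(-1,3);s=(W[:,2]>.103)&(W[:,2]<.112)&(abs(W[:,0]-.58)<.16)&(abs(W[:,1]-.25)<.16)
    r=cv2.minAreaRect((W[s,:2]*1000).astype(np.float32));print(n,r)
    s=(W[:,2]>.06)&(W[:,2]<.112)&(abs(W[:,0]-.58)<.16)&(W[:,1]>.145)&(W[:,1]<.4)
    r=cv2.minAreaRect((W[s,:2]*1000).astype(np.float32));print(n,r)
E
```

```text
w1 outer [319. 145.] [ 553.    94.5 4046. ]
w1 hole [319. 145.] [ 553.1   93.8 2393.6]
w1 outer [317. 241.] [ 655.1  115.  1269.6]
top outer [264. 166.] [ 661.6  118.1 3438. ]
top hole [264. 166.] [ 662.   117.3 2848.6]
top outer [274. 214.] [ 553.7   95.9 3500.5]
top hole [274. 214.] [ 554.2   94.7 2822.5]
scene outer [347. 168.] [ 551.1   96.  3993.2]
scene hole [347. 168.] [ 550.6   93.2 2685.1]
scene outer [382. 193.] [ 658.5  118.2 4126.4]
scene hole [382. 193.] [ 659.4  115.9 2634.9]
[[0.5033, 0.1273, 0.0662], [0.5189, 0.11, 0.0879], [0.578, 0.1427, 0.0662], [0.5921, 0.1454, 0.0642], [0.6051, 0.1482, 0.0675], [0.62, 0.151, 0.0653]]
front dir 12.055912 [9.7794425e-01 2.0886613e-01 5.7877997e+02 1.4248550e+02]
side dir -78.154564 [ 2.0527215e-01 -9.7870493e-01  4.7378275e+02  2.5386195e+02]
top ((582.4453125, 222.52975463867188), (178.4675750732422, 160.63699340820312), 11.490007400512695)
top ((579.1644897460938, 242.44387817382812), (205.36349487304688, 230.56935119628906), 11.538376808166504)
scene ((583.5491943359375, 219.90020751953125), (177.48719787597656, 164.94044494628906), 11.426591873168945)
scene ((578.9468383789062, 243.81185913085938), (203.997802734375, 224.3430633544922), 11.122644424438477)
```

Call:
move_arm([
  [[1.13, -0.7, 0, 0, 0, 0], [1.13, -0.7, 0.5, 0, 0, 0], [1.13, -0.7, 1.2, 0, 0, 0], [1.13, -0.7, 2.0, 0, 0, 0], [1.13, -0.7, 2.8, 0, 0, 0], [1.13, -0.7, 3.4, 0, 0, 0], [1.13, -0.7, 3.84, 0, 0, 0], [1.13, -0.7, 3.84, 0, 0, 0], [1.13, -0.7, 3.84, 0, 0, 0]],
])

```text
time: 2.78
position: [0.5601, 0.0651, 0.2519]
tool_rot: [-0.103, 0.995, -0.0, 0.001]
ft_force: [0.0, -0.3, 0.1]
grip_width: 0.0349
grip_force: 0.0
```

```bash
python3 - <<'E'
from h import *
c=camera("wrist");cv2.imwrite("pics/w2.png",c["pixels"])
o=get_obs();print(o["position"],o["ft_force"])
for x in holes(c): print(*x)
E
```

```text
[0.56020354 0.06490738 0.25215977] [-0.5671689   0.20276327  1.06996684]
outer [366. 222.] [533.6  85.8 921.1]
outer [345. 306.] [586.   87.3 149.7]
```

View pics/w2.png

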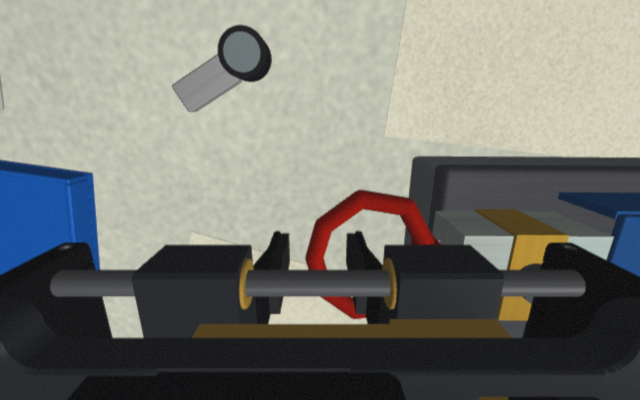

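The front bar of the near ring (column 318) sits midway between the fingers (columns 282 and 352), so I'll close gently.

Call:
move_arm([
  [[0, 0, 0, 0, 0, 0], [0, 0, 0, 0, 0, 0], [0, 0, 0, 0, 0, 0], [0, 0, 0, 0, 0, 0], [0, 0, 0, 0, 0, 0]],
], claw=1, squeeze=15)

```text
time: 3.45
position: [0.5598, 0.0642, 0.2512]
tool_rot: [-0.103, 0.995, -0.0, -0.0]
ft_force: [-1.4, -0.9, 1.3]
grip_width: 0.0112
grip_force: 14.5
```

Call:
move_arm([
  [[0, -0.02, 0, 0, 0, 0], [0, -0.04, 0, 0, 0, 0], [0, -0.05, 0, 0, 0, 0], [0, -0.05, 0, 0, 0, 0]],
])

```text
time: 3.95
position: [0.5595, 0.0634, 0.2508]
tool_rot: [-0.102, 0.995, 0.001, -0.001]
ft_force: [-2.8, 5.1, 1.2]
grip_width: 0.0109
grip_force: 14.3
```

Call:
move_arm([
  [[0, -0.02, 0, 0, 0, 0], [0, -0.04, 0, 0, 0, 0], [0, -0.06, 0, 0, 0, 0], [0, -0.06, 0, 0, 0, 0]],
])

```text
time: 4.45
position: [0.56, 0.0613, 0.2508]
tool_rot: [-0.102, 0.995, 0.001, -0.001]
ft_force: [-2.0, 6.5, 1.6]
grip_width: 0.0108
grip_force: 14.3
```

Call:
move_arm([
  [[0, -0.02, 0, 0, 0, 0], [0, -0.04, 0, 0, 0, 0], [0, -0.06, 0, 0, 0, 0], [0, -0.06, 0, 0, 0, 0]],
])

```text
time: 4.95
position: [0.5605, 0.0589, 0.2507]
tool_rot: [-0.102, 0.995, 0.001, -0.001]
ft_force: [-1.5, 5.3, 1.1]
grip_width: 0.0114
grip_force: 14.3
```

Call:
move_arm([
  [[0, -0.02, 0, 0, 0, 0], [0, -0.04, 0, 0, 0, 0], [0, -0.06, 0, 0, 0, 0], [0, -0.06, 0, 0, 0, 0]],
])

```text
time: 5.45
position: [0.561, 0.0566, 0.2508]
tool_rot: [-0.102, 0.995, 0.001, -0.001]
ft_force: [-2.5, 6.5, 1.1]
grip_width: 0.0109
grip_force: 14.3
```

Call:
move_arm([
  [[0, -0.02, 0, 0, 0, 0], [0, -0.04, 0, 0, 0, 0], [0, -0.06, 0, 0, 0, 0], [0, -0.06, 0, 0, 0, 0]],
])

```text
time: 5.95
position: [0.5614, 0.0543, 0.2507]
tool_rot: [-0.102, 0.995, 0.001, -0.001]
ft_force: [-2.7, 6.5, 0.4]
grip_width: 0.0114
grip_force: 14.3
```

Call:
move_arm([
  [[0, -0.02, 0, 0, 0, 0], [0, -0.04, 0, 0, 0, 0], [0, -0.06, 0, 0, 0, 0], [0, -0.06, 0, 0, 0, 0]],
])

```text
time: 6.45
position: [0.5619, 0.0519, 0.2507]
tool_rot: [-0.102, 0.995, 0.001, -0.001]
ft_force: [-2.1, 6.0, 1.2]
grip_width: 0.0114
grip_force: 14.3
```

Call:
move_arm([
  [[0, -0.02, 0, 0, 0, 0], [0, -0.04, 0, 0, 0, 0], [0, -0.06, 0, 0, 0, 0], [0, -0.06, 0, 0, 0, 0]],
])

```text
time: 6.95
position: [0.5624, 0.0495, 0.2507]
tool_rot: [-0.102, 0.995, 0.001, -0.001]
ft_force: [-1.2, 6.1, 0.1]
grip_width: 0.0109
grip_force: 14.3
```

Call:
move_arm([
  [[0, -0.02, 0, 0, 0, 0], [0, -0.04, 0, 0, 0, 0], [0, -0.06, 0, 0, 0, 0], [0, -0.06, 0, 0, 0, 0]],
])

```text
time: 7.45
position: [0.5629, 0.0472, 0.2507]
tool_rot: [-0.102, 0.995, 0.001, -0.001]
ft_force: [-2.2, 5.6, 0.2]
grip_width: 0.0111
grip_force: 14.3
```

Call:
move_arm([
  [[0, -0.02, 0, 0, 0, 0], [0, -0.04, 0, 0, 0, 0], [0, -0.06, 0, 0, 0, 0], [0, -0.06, 0, 0, 0, 0]],
])

```text
time: 7.95
position: [0.5634, 0.0448, 0.2507]
tool_rot: [-0.102, 0.995, 0.001, -0.001]
ft_force: [-2.9, 5.9, 0.4]
grip_width: 0.0107
grip_force: 14.3
```

Call:
move_arm([
  [[0, -0.03, 0, 0, 0, 0], [0, -0.06, 0, 0, 0, 0], [0, -0.09, 0, 0, 0, 0], [0, -0.1, 0, 0, 0, 0]],
])

```text
time: 8.45
position: [0.5641, 0.041, 0.2506]
tool_rot: [-0.102, 0.995, 0.002, -0.001]
ft_force: [-2.2, 6.8, 0.7]
grip_width: 0.0108
grip_force: 14.3
```

The near bar draws freely, past 23 mm at about 6 N. I'll keep drawing it.

Call:
move_arm([
  [[0, -0.05, 0, 0, 0, 0], [0, -0.1, 0, 0, 0, 0], [0, -0.15, 0, 0, 0, 0], [0, -0.2, 0, 0, 0, 0], [0, -0.25, 0, 0, 0, 0]],
])

```text
time: 9.07
position: [0.5661, 0.0313, 0.2505]
tool_rot: [-0.102, 0.995, 0.002, -0.002]
ft_force: [-2.2, 7.5, -0.4]
grip_width: 0.011
grip_force: 14.3
```

Call:
move_arm([
  [[0, -0.05, 0, 0, 0, 0], [0, -0.1, 0, 0, 0, 0], [0, -0.15, 0, 0, 0, 0], [0, -0.2, 0, 0, 0, 0], [0, -0.25, 0, 0, 0, 0]],
])

```text
time: 9.7
position: [0.5681, 0.0215, 0.2504]
tool_rot: [-0.102, 0.995, 0.002, -0.002]
ft_force: [-1.2, 6.4, -0.8]
grip_width: 0.011
grip_force: 14.3
```

Call:
move_arm([
  [[0, -0.05, 0, 0, 0, 0], [0, -0.1, 0, 0, 0, 0], [0, -0.15, 0, 0, 0, 0], [0, -0.2, 0, 0, 0, 0], [0, -0.25, 0, 0, 0, 0]],
])

```text
time: 10.32
position: [0.5701, 0.0117, 0.2504]
tool_rot: [-0.102, 0.995, 0.002, -0.002]
ft_force: [-2.6, 6.3, 0.5]
grip_width: 0.011
grip_force: 14.3
```

Call:
move_arm([
  [[0, -0.05, 0, 0, 0, 0], [0, -0.1, 0, 0, 0, 0], [0, -0.15, 0, 0, 0, 0], [0, -0.2, 0, 0, 0, 0], [0, -0.23, 0, 0, 0, 0]],
])

```text
time: 10.95
position: [0.5727, 0.0017, 0.2506]
tool_rot: [-0.103, 0.995, 0.0, -0.001]
ft_force: [-1.2, 0.8, -1.2]
grip_width: 0.0104
grip_force: 14.4
```

```bash
python3 - <<'E'
from h import *
for n in("top","scene"):
    c=camera(n);np.savez(n+"2",**c)
    for x in holes(c): print(n,*x)
    if n=="scene": cv2.imwrite("pics/s2.png",cv2.resize(c["pixels"][100:260,250:490],None,fx=3,fy=3))
o=get_obs();print(o["position"],o["ft_force"],o["tool_rot"])
E
```

```text
scene outer [383. 193.] [ 658.3  118.2 4114.9]
scene hole [383. 193.] [ 659.6  115.  2533.6]
[0.57318211 0.0010652  0.25090458] [-1.15435319  1.23005649 -0.95704791] [-1.02599572e-01  9.94722701e-01 -2.75399295e-04 -2.53504608e-05]
```

View pics/s2.png

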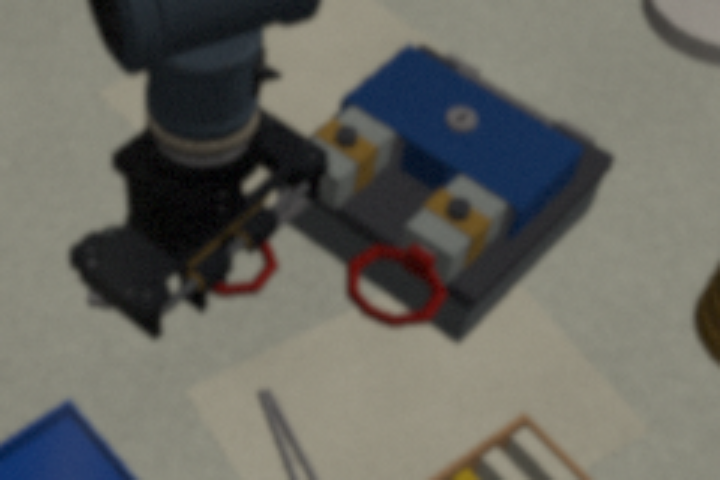

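The near ring is drawn 64 mm, with the tail about 58 mm inside. The far ring, at (383,193) in the full image, hasn't moved. Next I'll release, rise, and turn to grasp the shank.

Call:
move_arm([
  [[0, 0, 0, 0, 0, 0], [0, 0, 0, 0, 0, 0], [0, 0, 0, 0, 0, 0]],
], claw=0.2)

```text
time: 11.42
position: [0.5734, 0.001, 0.2514]
tool_rot: [-0.102, 0.995, -0.0, 0.001]
ft_force: [0.6, 0.3, -0.3]
grip_width: 0.0314
grip_force: 0.0
```

Call:
move_arm([
  [[0, 0, -0.4, 0, 0, 0], [0, 0, -1.2, 0, 0, 0], [0, 0, -2.2, 0, 0, 0], [0, 0.8, -2.5, 0, 0, 0.18], [0, 1.6, -2.5, 0, 0, 0.36], [0, 2.3, -2.5, 0, 0, 0.54], [0, 2.56, -2.5, 0, 0, 0.72], [0, 2.56, -2.5, 0, 0, 0.9], [0, 2.56, -2.5, 0, 0, 1.08], [0, 2.56, -2.5, 0, 0, 1.26], [0, 2.56, -2.5, 0, 0, 1.44], [0, 2.56, -2.5, 0, 0, 1.571]],
])

```text
time: 12.92
position: [0.5522, 0.1016, 0.3525]
tool_rot: [0.633, 0.774, 0.0, 0.001]
ft_force: [-0.3, 1.0, -1.0]
grip_width: 0.0347
grip_force: 0.0
```

```bash
python3 - <<'E'
from h import *
c=camera("wrist");np.savez("w3",**c);cv2.imwrite("pics/w3.png",c["pixels"])
o=get_obs();print(o["time"],o["position"],o["tool_rot"],o["q"])
for x in holes(c): print(*x)
c=camera("top");np.savez("top3",**c)
for x in holes(c): print("top",*x)
E
```

```text
12.975 [0.55227193 0.10157198 0.35241459] [6.33801933e-01 7.73494876e-01 5.47250618e-04 6.98519641e-04] [-1.70971512e-02  5.09945082e-01  1.64695264e+00 -1.02334073e-05
  9.82920230e-01 -2.14969895e-01]
outer [440. 209.] [ 661.2  116.5 3901.4]
hole [440. 209.] [ 660.8  114.8 2319.9]
outer [318. 253.] [563.4  56.9 587.3]
outer [315. 300.] [570.8   6.  408.6]
top outer [303. 207.] [ 566.4   31.9 3425.8]
top hole [303. 207.] [ 566.7   31.  2814.6]
```

View pics/w3.png

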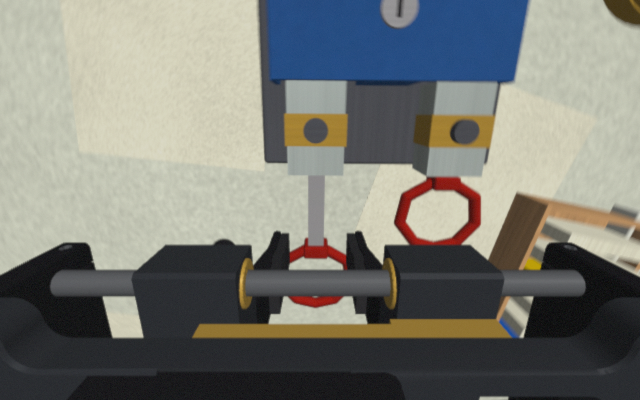

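The shank (column 316) is centred between the fingers (282 and 352), and the ring of the far bar is well clear on the right. I'll lower and grip.

Call:
move_arm([
  [[0, 0, 0.7, 0, 0, 0], [0, 0, 1.4, 0, 0, 0], [0, 0, 2.0, 0, 0, 0], [0, 0, 2.28, 0, 0, 0], [0, 0, 2.28, 0, 0, 0], [0, 0, 2.28, 0, 0, 0]],
])

```text
time: 13.78
position: [0.5527, 0.1015, 0.2609]
tool_rot: [0.631, 0.776, 0.001, 0.001]
ft_force: [-0.2, -0.2, -0.3]
grip_width: 0.0349
grip_force: 0.0
```

Call:
move_arm([
  [[0, 0, 0, 0, 0, 0], [0, 0, 0, 0, 0, 0], [0, 0, 0, 0, 0, 0], [0, 0, 0, 0, 0, 0]],
], claw=1, squeeze=15)

```text
time: 14.28
position: [0.552, 0.1015, 0.2602]
tool_rot: [0.631, 0.776, -0.0, -0.0]
ft_force: [-1.1, -1.3, 2.7]
grip_width: 0.014
grip_force: 15.0
```

Call:
move_arm([
  [[0, 0, 0, 0, 0, 0], [0, 0, 0, 0, 0, 0], [-0.03, 0, 0, 0, 0, 0], [-0.06, 0, 0, 0, 0, 0], [-0.08, 0, 0, 0, 0, 0]],
], squeeze=45)

```text
time: 14.9
position: [0.5521, 0.1004, 0.2601]
tool_rot: [0.632, 0.775, 0.001, -0.002]
ft_force: [-2.2, 9.9, 6.1]
grip_width: 0.0132
grip_force: 45.0
```

Call:
move_arm([
  [[-0.03, 0, 0, 0, 0, 0], [-0.06, 0, 0, 0, 0, 0], [-0.08, 0, 0, 0, 0, 0]],
])

```text
time: 15.28
position: [0.5527, 0.0976, 0.26]
tool_rot: [0.632, 0.775, 0.001, -0.002]
ft_force: [-3.5, 8.5, 4.7]
grip_width: 0.0133
grip_force: 45.0
```

Call:
move_arm([
  [[-0.03, 0, 0, 0, 0, 0], [-0.06, 0, 0, 0, 0, 0], [-0.08, 0, 0, 0, 0, 0]],
])

```text
time: 15.65
position: [0.5534, 0.0939, 0.2597]
tool_rot: [0.632, 0.775, 0.001, -0.002]
ft_force: [-3.0, 7.1, 2.3]
grip_width: 0.0136
grip_force: 45.0
```

Call:
move_arm([
  [[-0.04, 0, 0, 0, 0, 0], [-0.08, 0, 0, 0, 0, 0], [-0.12, 0, 0, 0, 0, 0]],
])

```text
time: 16.02
position: [0.5549, 0.0877, 0.2595]
tool_rot: [0.631, 0.776, -0.0, -0.0]
ft_force: [-0.5, 1.4, -0.7]
grip_width: 0.0136
grip_force: 45.0
```

Call:
move_arm([
  [[-0.06, 0, 0, 0, 0, 0], [-0.12, 0, 0, 0, 0, 0], [-0.18, 0, 0, 0, 0, 0], [-0.25, 0, 0, 0, 0, 0]],
])

```text
time: 16.52
position: [0.5567, 0.0785, 0.2595]
tool_rot: [0.632, 0.775, 0.0, -0.001]
ft_force: [-1.7, 5.6, -2.9]
grip_width: 0.0138
grip_force: 45.0
```

Call:
move_arm([
  [[-0.08, 0, 0, 0, 0, 0], [-0.16, 0, 0, 0, 0, 0], [-0.25, 0, 0, 0, 0, 0], [-0.33, 0, 0, 0, 0, 0], [-0.41, 0, 0, 0, 0, 0], [-0.5, 0, 0, 0, 0, 0]],
])

```text
time: 17.27
position: [0.5613, 0.0576, 0.2595]
tool_rot: [0.631, 0.776, -0.0, 0.0]
ft_force: [-1.4, -0.3, -3.4]
grip_width: 0.0137
grip_force: 45.0
```

Call:
move_arm([
  [[-0.1, 0, 0, 0, 0, 0], [-0.2, 0, 0, 0, 0, 0], [-0.3, 0, 0, 0, 0, 0], [-0.4, 0, 0, 0, 0, 0], [-0.5, 0, 0, 0, 0, 0], [-0.5, 0, 0, 0, 0, 0]],
])

```text
time: 18.02
position: [0.5657, 0.0381, 0.2601]
tool_rot: [0.631, 0.776, 0.0, 0.0]
ft_force: [0.6, 0.0, -2.3]
grip_width: 0.0134
grip_force: 45.0
```

```bash
python3 - <<'E'
from h import *
o=get_obs();print(o["time"],o["position"],o["ft_force"])
c=camera("wrist");np.savez("w4",**c);cv2.imwrite("pics/w4.png",c["pixels"])
E
```

```text
18.025 [0.56571653 0.03808175 0.26010706] [ 0.5873301   0.01066335 -2.28624365]
```

View pics/w4.png

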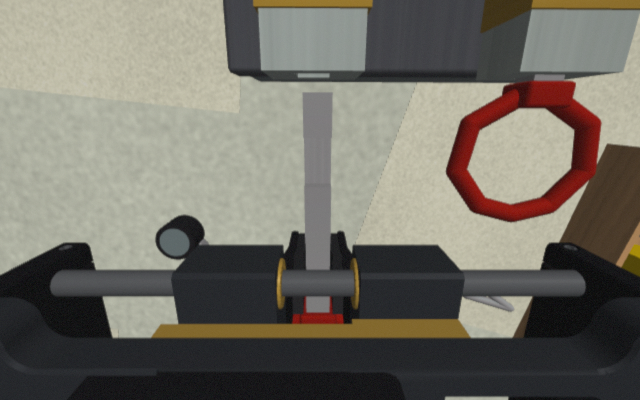

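The tail (318,93) is clear of the mouth (row 78) and the bar is in line. I'll check its pitch and clearance.

```bash
python3 - <<'E'
from h import *
c=np.load("w4.npz");W=cloud(c)
for v in(95,98,120,150,180,200,225): print(v,W[v,318].round(4))
ey=np.array([-.2062,.9785]);ex=np.array([.9785,.2062])
t=ray(c,[[318,93]],0.094)[0];m=ray(c,[[315,73]],0.080)[0];print(t,m,"tail-mouth",(t-m)[:2]@ey)
print("sleeve top front",[ (W[v,315].round(4).tolist(), round(float(W[v,315,:2]@ey),4)) for v in(60,66,70,72,76)],"tail ey",t[:2]@ey)
print("tray now"); c=np.load("top3.npz");W=cloud(c)
h=cv2.cvtColor(c["pixels"],cv2.COLOR_BGR2HSV);k=(h[...,0]>95)&(h[...,0]<130)&(h[...,1]>100)
p=W[k];p=p[p[:,1]<-.08];r=cv2.minAreaRect((p[:,:2]*1000).astype(np.float32));print(r)
E
```

```text
95 [0.5493 0.1239 0.0959]
98 [0.5495 0.1227 0.0958]
120 [0.5516 0.1129 0.0958]
150 [0.5547 0.098  0.088 ]
180 [0.5579 0.0824 0.0878]
200 [0.5599 0.0729 0.0928]
225 [0.5627 0.0593 0.0936]
[0.54906598 0.12491559 0.094     ] [0.54550437 0.13478262 0.08      ] tail-mouth -0.010389285393223582
sleeve top front [([0.5452, 0.1369, 0.105], 0.0215), ([0.5457, 0.1346, 0.1053], 0.0191), ([0.546, 0.1332, 0.1042], 0.0177), ([0.546, 0.133, 0.0988], 0.0176), ([0.5458, 0.1334, 0.0801], 0.018)] tail ey 0.009012505245791197
tray now
((640.9213256835938, -243.69363403320312), (134.29627990722656, 258.91302490234375), 3.2838759422302246)
```

The tail is 9 mm off the mouth at 0.03 rad pitch, which is good. Carrying it to the tray now.

Call:
move_arm([
  [[-0.2, 0, -0.05, 0, 0, 0], [-0.6, 0.0, -0.2, 0, 0, 0], [-1.2, 0.05, -0.4, 0, 0, 0], [-1.9, 0.1, -0.5, 0, 0, 0], [-2.6, 0.15, -0.5, 0, 0, 0.03], [-3.4, 0.2, -0.5, 0, 0, 0.06], [-4.2, 0.25, -0.5, 0, 0, 0.09], [-5.0, 0.3, -0.5, 0, 0, 0.12], [-5.8, 0.36, -0.5, 0, 0, 0.15], [-6.5, 0.4, -0.5, 0, 0, 0.15], [-6.9, 0.43, -0.5, 0, 0, 0.15], [-7.06, 0.44, -0.5, 0, 0, 0.15]],
])

```text
time: 19.58
position: [0.6399, -0.2357, 0.28]
tool_rot: [0.688, 0.726, 0.0, -0.0]
ft_force: [0.3, 0.3, -2.1]
grip_width: 0.0136
grip_force: 45.0
```

```bash
python3 - <<'E'
from h import *
o=get_obs();print(o["time"],o["position"],o["ft_force"],o["tool_rot"])
c=camera("top");cv2.imwrite("pics/t5.png",cv2.resize(c["pixels"][110:310,240:520],None,fx=2.5,fy=2.5))
E
```

```text
19.575 [ 0.63994983 -0.23567517  0.27998972] [ 0.26181944  0.34443611 -2.06937505] [ 6.87869673e-01  7.25834216e-01  5.60410471e-05 -1.02227050e-05]
```

View pics/t5.png

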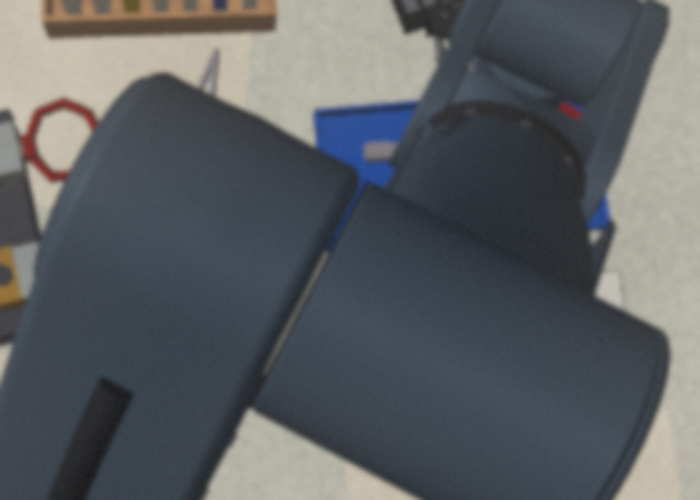

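The bar hangs over the tray, with its tail at (380,150) in this crop and a bit of the red head at (570,108). Lowering.

Call:
move_arm([
  [[0, 0, 0.5, 0, 0, 0], [0, 0, 1.0, 0, 0, 0], [0, 0, 1.5, 0, 0, 0], [0, 0, 1.9, 0, 0, 0], [0, 0, 2.1, 0, 0, 0], [0, 0, 2.2, 0, 0, 0], [0, 0, 2.2, 0, 0, 0]],
])

```text
time: 20.5
position: [0.6403, -0.2346, 0.1923]
tool_rot: [0.687, 0.726, 0.0, 0.0]
ft_force: [-0.6, -0.1, -2.9]
grip_width: 0.0139
grip_force: 45.0
```

Call:
move_arm([
  [[0, 0, 0.03, 0, 0, 0], [0, 0, 0.06, 0, 0, 0], [0, 0, 0.06, 0, 0, 0]],
])

```text
time: 20.88
position: [0.6405, -0.2345, 0.1909]
tool_rot: [0.687, 0.726, 0.0, 0.001]
ft_force: [-1.6, 1.4, 4.3]
grip_width: 0.0136
grip_force: 45.0
```

Call:
move_arm([
  [[0, 0, 0, 0, 0, 0], [0, 0, 0, 0, 0, 0], [0, 0, 0, 0, 0, 0], [0, 0, 0, 0, 0, 0]],
], claw=0.3, squeeze=10)

```text
time: 21.38
position: [0.64, -0.2344, 0.1893]
tool_rot: [0.687, 0.726, -0.0, -0.0]
ft_force: [-0.2, 0.0, -0.1]
grip_width: 0.0302
grip_force: 0.0
```

Call:
move_arm([
  [[0, 0, -0.2, 0, 0, 0], [0, 0, -0.7, 0, 0, 0], [0, 0, -1.5, 0, 0, 0], [0, 0, -2.7, 0, 0, 0], [0, 0, -3.9, 0, 0, 0], [0, 0, -5, 0, 0, 0], [3, 0, -5, 0, 0, 0], [3, 0, -5, 0, 0, 0], [3, 0, -5, 0, 0, 0], [3, 0, -5, 0, 0, 0]],
])

```text
time: 22.62
position: [0.6336, -0.1145, 0.3911]
tool_rot: [0.687, 0.727, 0.0, 0.001]
ft_force: [-0.1, 0.3, 0.3]
grip_width: 0.0305
grip_force: 0.0
```

```bash
python3 - <<'E'
from h import *
o=get_obs();print(o["time"],o["position"],o["ft_force"])
c=camera("scene");cv2.imwrite("pics/s6.png",c["pixels"])
for x in holes(c,0.015): print(*x)
W=cloud(c)
for m,ce in reds(c,W): print(ce,np.nanpercentile(W[m][:,2],[5,50,95]))
E
```

```text
22.625 [ 0.63358305 -0.11446467  0.3910578 ] [-0.07872225  0.34176254  0.26051167]
outer [383. 193.] [ 623.6  160.3 5007.5]
hole [383. 193.] [ 625.3  156.5 3064.2]
outer [216. 306.] [ 644.  -307.5 3637.1]
hole [216. 306.] [ 643.7 -308.2 2754.3]
[382.64417178 192.88343558] [0.06676184 0.09229743 0.09875541]
[216.30103806 306.41176471] [0.01978132 0.02296309 0.02793088]
```

View pics/s6.png

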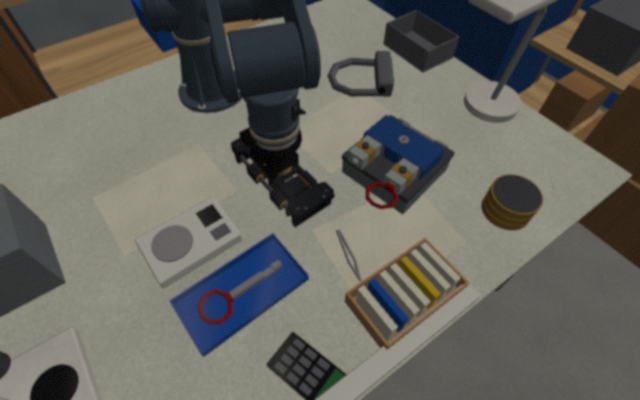

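The bar lies in the tray, with its ring at (216,306) and its tail at (280,265). The far bar is still in its sleeve, and the tweezers are where they were.

```bash
python3 -c "
from rig import *
print(hand_in())"
```

```text
the job is handed in; nothing more can be done
None
```

The near bar was the unlocked one: I drew it straight out, laid it in the blue tray and let go, left the far bar in its sleeve, and handed the job in at about 23 s (no verdict was shown).

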